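Set the burr grinder one step coarser and hold its twist lid at pulse

TASK

Set the coffee grinder one step coarser: lift the sprung locking pin by its knob, swing the grind collar with it anticlockwise (seen from above) from the first hole to the middle one, and let the pin drop home. Then fit the loose lid, its two lugs down through the slots in the throat until its flange sits on the rim, and turn it clockwise half way, until its wing grip points at the long pulse bar on the rim, well short of the lock click at the square block. The job ends with the robot still gripping the lid and holding it at pulse against its spring; leave everything else where it stands.

Things in the scene. Friction and masses are not known exactly. Their poses are not given: they have to be found in the camera images.
- grinder: burr coffee grinder, fixed: steel housing 120 mm across, black neck 110 mm across, rim 207 mm above the counter. Origin on the counter at its axis, z up; the grounds drawer is on its -x side. Round the foot of the neck lies an aluminium index plate 186 mm across, top at z = 162, and on it the dark grind collar (top z = 173) with one ear, 26 mm wide, reaching 95 mm from the axis
- throat (a point): centre of the throat, on the grinder's axis, at the top of the lip (207 mm above the counter). The throat is 72 mm in bore at a white lip 7 mm thick; two slots 17 mm wide, at the grinder's +x and -x, let the lid's lugs down through the lip into the channel beneath
- slot_mark (a point): raised dot on the rim at the grinder's +x slot, 51.5 mm from the axis, 207 mm up; a second slot and dot lie opposite
- pulse_mark (a point): raised long bar on the rim that runs over its edge: pulse, 0.62 rad (35.5 deg) clockwise of the dot seen from above, 51.5 mm from the axis; a second bar lies opposite
- lock_mark (a point): raised square block on the rim: lock, 1.24 rad (71 deg) clockwise of the dot, 51.5 mm from the axis; a second one lies opposite
- middle_hole (a point): mouth of the middle one of three holes in the index plate's top, 80 mm from the axis at the grinder's -y. The first hole lies 30 deg clockwise of it (seen from above), the last 30 deg anticlockwise; one, two and three pips on the plate's edge. A hole leaves the pin about 2 mm of play either way along the arc
- pin_knob (a point): middle of the locking pin's black knob, an upright cylinder 20 mm across and 28 mm high; its foot is 5 mm above the collar's ear. Pin home, this point is 193 mm above the counter. The knob stands 80 mm from the grinder's axis, goes round it with the collar and does not turn in the ear. The neck is 25 mm from the knob's axis; along the arc both sides are free
- lock_pin (a joint): lift of the pin in m: 0 = fully home in a hole, 0.008 = its tip rides on the plate, 0.014 = top of its travel. A spring pulls it down with 3 N (home) to 5 N (top)
- grind_collar (a joint): angle of the collar in rad about the grinder's axis, anticlockwise from above positive: 0 = first hole (start), 0.524 = middle hole, 1.047 = last hole. Light friction; it turns only while the pin is lifted 8 mm or more or rides on the plate
- lid: loose black twist lid with a grey wing grip, about 0.15 kg, 66 mm high, on the counter right way up. Origin at the centre of its underside, z up, x along the wing grip. Plug 68 mm across, z = 0 to 18; flange 90 mm across, underside at z = 18; dome to z = 34; wing grip on top 60 mm long (x), 20 mm thick (y), to z = 66. The same turned half round. Fitted, it rests on its flange with this origin 189 mm above the counter
- lid_lug (a point): tip of the lug at the lid's +x, 43 mm from its axis and 5 mm above its underside; the lug is 10 mm wide and 6.5 mm high, and another lies opposite at -x. In line with the slots they have about 3 mm of play each way; turned clockwise they meet the switch after 0.1 rad
- lid_grip (a point): point on the lid's axis in the wing grip, 56 mm above the lid's underside, a good height for the middle of the finger pads
- pulse_switch (a joint): angle in rad of the sprung switch ring under the lip that the lugs push clockwise: 0 = at rest, then the lid's turn past the slots less 0.1, so 0.52 with the lid at the pulse bar. It turns a released lid back: 0.04 N m at 0, 0.09 N m at pulse. From about 0.63 the lock rollers are felt; near 1.1 they click past the lugs
- spatula: teal silicone spatula with a wooden handle, 260 mm long, lying on the trivet along y; origin under its middle
- measuring_cup: stainless steel measuring cup, 64 mm across, 44 mm high, 85 mm flat handle at its rim; stands on the trivet; origin at the centre of its underside
- tumbler: green glass tumbler, 74 mm across, 105 mm high, at the back of the trivet; origin at the centre of its underside
- ramekin0: white ceramic ramekin, 86 mm across, 46 mm high, inside the clear acrylic cabinet at the far left; origin at the centre of its underside
- ramekin1: the other white ramekin, same size, beside it in the cabinet
- bean_jar: closed jar of coffee beans, 90 mm across, 150 mm high, beyond the grinder; origin at the centre of its underside
- scoop: coffee scoop with a wooden handle, 160 mm long, 28 mm high at its bowl, lying on the counter between the grinder and the lid, towards the robot; origin under its middle
Mind the look-alikes: they are no part of the job. Of the things like the lid, leave any that is orange or red; of the rest the smaller one is meant.

How it is judged:
By the outcome, as a careful person would: the job done as asked, in the order asked, and still so for the second after the job is handed in, while the arm keeps its last pose, push and grip.
It also fails if it takes over 58 s, if anything falls off the work surface, if the arm or the gripper's body presses on something with over 40 N, if the wrist force passes 120 N, or if a joint passes its speed limit or range.

ROBOT

A 7-joint arm with a two-finger parallel gripper is mounted at the origin on the work surface. World frame = base frame: x ahead of the robot, y to its left, z up, the work surface at z = 0. Lengths are in mm, angles in rad, forces in N, time in s.
With the tool pointing down it reaches from about 425 to 875 mm from the base axis. Payload 8.4 kg.
Tool frame: the origin (TCP) lies midway between the tips of the shut fingers; the grasp point (between the pads) lies 19 mm behind it (grip_depth is the distance from the TCP to the grasp point, in mm); z points along the fingers, y is the direction in which the jaws open and shut (so a half turn about z gives the same grasp; the last joint's range is limited). The gripper opens to 85 mm and grips with 20 to 120 N. Pads are 22 mm wide; open, the fingers measure 114 mm over their backs; the gripper's body (76 mm by 85 mm) begins 54 mm behind the grasp point. The pads swing forward as they close: fully open they stand 13 mm farther back than shut.
Start: joints at [1.078, 0.333, 0.04, 1.465, -0.013, 1.343, -0.059], TCP at [249.381, -600.226, 201.508] pointing down, gripper open.
Joint ranges: [-2.58, 2.58], [-0.38, 2.09], [-1.3, 1.39], [0.25, 2.4], [-1.5, 4.64], [0.08, 2.09], [-2.65, 2.65]. Speed limits (rad/s): [2.22, 2.22, 2.79, 2.79, 3.14, 3.14, 3.14].

INTERFACE

Orientations are given as [roll, pitch, yaw] about the fixed x, y, z axes, in that order (R = Rz(yaw) Ry(pitch) Rx(roll)).
In Python, from rig import get_obs, capture, get_calibration, job_done, grip_depth gives the robot as it stands.
- The arm moves only by the shell command python3 -m creep 'ROWS' [FORCE]. ROWS is JSON, a list of rows, each a list of 3 entries, a list of its own where there are three numbers: the opening, from 0 (shut) to 1 (fully open), then the shift along the world's x, y, z in cm, then the turn, a rotation vector about the world's x, y, z in rad. In form: [[gripper, [x, y, z], [rx, ry, rz]], ...]. A call has 1 to 20 rows; each row shifts and turns the commanded pose from where the row before left it; what a row does not reach is not made up. A row lasts 1/12 s, in which the tool goes at most 41.7 mm and 7.16 degrees, less where a joint would pass 70% of its speed; a pose out of reach is approached as far as the arm can. A call is refused whole if a number of a shift passes 4.17 or a number of a turn 0.125, either way. A call with a gripper value outside its range is refused whole. The fingers move at their own pace and stop on an object; FORCE is the grip in N (left out, the last holds). Time passes only in rows, so rows that do not move let the fingers close. It gives the time, the measured TCP pose, the force and the opening at its end, in the units of the state.
- get_obs(): the state, without advancing time (a new reading comes with each control period).
- capture(name): name is "side" or "top"; returns (picture, depth): 420x560x3 uint8, red, green, blue; 420x560 float32, mm along the optical axis (not along the pixel's ray), 0 where there is no reading.
- get_calibration(name): a dict with "fx", "fy", "cx", "cy" (pixels), "dist_coeffs" ([k1, k2, p1, p2, k3] as OpenCV has them; the pictures are not rectified), "xyz" and "orientation" of the camera in the world. Camera axes: x right, y up, looking along -z (the intrinsics and any distortion apply to the point x, -y, -z); pixel columns grow to the right and rows downward; lengths in mm; the calibration is good to about 2 mm. A picture is of the moment at which its call begins. get_calibration takes no time and is no camera call.
- job_done(): hands the job in, once; it reports no verdict.
The state is a dict: "time_s": time; "q": joint angles; "dq": joint speeds; "tau": joint torques, N m; "tcp_pos": TCP position; "ee_rot": TCP orientation; "wrist_force": force on the tool from outside, world axes, zero at the start; "moment": the same for the moment, N m; "grip_width": finger opening in mm.
Only numpy, scipy, OpenCV 4.12 (cv2) and the standard library are available. Lean on these libraries where they do the work, as an engineer would, in place of code of your own. Each camera call takes 0.05 s, during which the arm holds its last target.

## Working session

There is one attempt and no reset: what is moved stays moved. The work goes in short steps, Python scripts to look and compute and a shell command to move; the robot and the scene stay as the last step left them, time stands still between calls to the robot, and variables do not carry over. Pictures are saved under pics/ and viewed, and the job is handed in when it is done.

```bash
mkdir -p pics; ls
cat > h.py <<'E'
import numpy as np, cv2, sys
sys.path.insert(0,'.')
from rig import *
from scipy.spatial.transform import Rotation as R
def cam(n):
    c=get_calibration(n); K=np.array([[c['fx'],0,c['cx']],[0,c['fy'],c['cy']],[0,0,1.]])
    o=np.array(c['orientation'],float)
    M=R.from_euler('xyz',o).as_matrix() if o.size==3 else (o if o.shape==(3,3) else None)
    return K,np.array(c['dist_coeffs'],float),np.array(c['xyz'],float),M
def rays(n,uv):
    K,d,t,M=cam(n); p=cv2.undistortPoints(np.array(uv,float).reshape(-1,1,2),K,d).reshape(-1,2)
    return t,np.c_[p[:,0],-p[:,1],-np.ones(len(p))]@M.T
def at_z(n,uv,z):
    t,r=rays(n,uv); return t+r*((z-t[2])/r[:,2])[:,None]
def at_d(n,uv,dep):
    t,r=rays(n,uv); return t+r*np.asarray(dep,float).reshape(-1,1)
def proj(n,P):
    K,d,t,M=cam(n); q=(np.array(P,float).reshape(-1,3)-t)@M; q=q*[1,-1,-1]
    return cv2.projectPoints(q,np.zeros(3),np.zeros(3),K,d)[0].reshape(-1,2)
def cloud(n,dep):
    v,u=np.mgrid[0:420,0:560]; return at_d(n,np.c_[u.ravel(),v.ravel()],dep.ravel()).reshape(420,560,3)
E
python3 - <<'E'
from h import *
print(get_obs(), grip_depth)
for n in('side','top'):
    print(get_calibration(n))
    p,d=capture(n); np.savez(f'{n}0.npz',p=p,d=d); cv2.imwrite(f'pics/{n}0.png',cv2.resize(p[...,::-1],(784,588)))
E
```

```text
pics
{'time_s': 0.0, 'q': array([ 1.07780924,  0.33392311,  0.03986396,  1.46627428, -0.01340663,
        1.34329079, -0.05850479]), 'dq': array([-0.00076197, -0.00049681,  0.00054671,  0.00022209, -0.00139644,
       -0.00054388,  0.00011058]), 'tau': array([-3.09190373e-04, -6.58565927e+01,  1.36521857e+00, -4.05561805e+01,
        1.67831528e-02,  1.28422954e-02, -4.02596143e-06]), 'tcp_pos': array([ 249.18271252, -599.79456483,  200.61179735]), 'ee_rot': array([-3.13996619e+00,  1.01467076e-04,  3.93772914e-01]), 'wrist_force': array([ 0.31198759, -0.31591473,  0.45706892]), 'moment': array([-0.0019236 , -0.00775312,  0.00639035]), 'grip_width': 85.37376786311117} 18.700000000000003
{'fx': 523.847113931861, 'fy': 523.847113931861, 'cx': 270.7230346886913, 'cy': 206.407867814972, 'dist_coeffs': array([-0.08474041,  0.        ,  0.        ,  0.        ,  0.        ]), 'xyz': array([-170.18010112, -898.63627591, 1362.45021352]), 'orientation': array([ 0.77124978,  0.01788094, -0.66889941])}
{'fx': 532.736698106522, 'fy': 532.736698106522, 'cx': 280.62205478903246, 'cy': 210.57884387312797, 'dist_coeffs': array([0.06989816, 0.        , 0.        , 0.        , 0.        ]), 'xyz': array([ 201.42921401,   32.55426733, 1897.39862305]), 'orientation': array([ 0.1907347 ,  0.00372189, -1.55324731])}
```

View pics/side0.png

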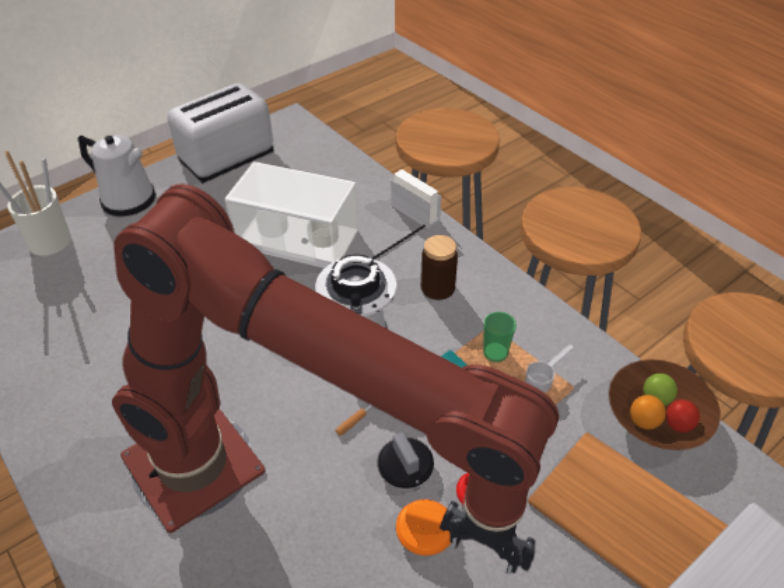

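View pics/top0.png

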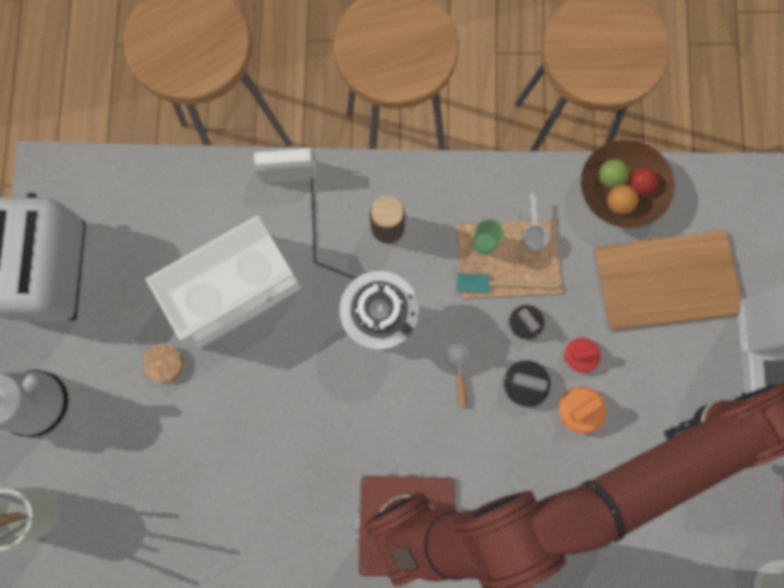

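The top view (784-wide) shows four things that could be the lid: a small black one at (527,321), a larger black one at (527,383), a red one at (582,355) and an orange one at (583,410). By the description I want the smaller black one at (527,321). The grinder is at (380,308) with its knob near (407,327). I'll crop and measure.

Run:
```python
from h import *
z=np.load('top0.npz'); p,d=z['p'],z['d']
C=cloud('top',d); np.save('C0.npy',C)
a=p[195:265,235:305]; b=p[205:300,345:440]
im=np.hstack([cv2.resize(a,(390,390),interpolation=cv2.INTER_CUBIC),cv2.resize(b,(390,390),interpolation=cv2.INTER_CUBIC)])
cv2.imwrite('pics/crop0.png',im[...,::-1])
for n,(u,v,r) in dict(small=(376,229,18),big=(376,274,22)).items():
    w=C[v-r:v+r,u-r:u+r].reshape(-1,3)
    for lo,hi in((14,40),(45,120)):
        m=(w[:,2]>lo)&(w[:,2]<hi); q=w[m]; print(n,lo,hi,m.sum(),np.median(q,0),np.ptp(q,0))
w=C[180:265,225:315].reshape(-1,3)
for lo,hi in((155,168),(168,178),(185,203),(203,215)):
    q=w[(w[:,2]>lo)&(w[:,2]<hi)]; 
    if len(q): print(lo,hi,len(q),q.mean(0),q.min(0),q.max(0))
```

```text
small 14 40 375 [ 496.64619871 -285.01229456   29.35323871] [88.22471121 97.87376253 25.25215332]
small 45 120 111 [ 499.9937836  -290.55821938   62.10878788] [54.23691304 47.54705148 28.978878  ]
big 14 40 364 [ 341.22943154 -284.8536051    35.73366646] [125.81362011 133.08292942  25.39252528]
big 45 120 324 [ 344.35430398 -287.09088039   77.1946082 ] [99.81012966 93.52285541 52.40657512]
155 168 1241 [500.56256149  80.09434046 161.77290509] [411.03063905 -13.41449957 155.00156099] [593.23970656 169.34689114 167.99924099]
168 178 487 [496.24149407  75.11764606 172.00212809] [413.27165075 -12.8118104  168.01408293] [587.04885978 164.42591912 177.94962513]
185 203 192 [496.47069507  71.84153451 198.22986362] [444.68798921   6.74186796 185.42016589] [557.0939305  130.45954511 202.98447467]
203 215 357 [498.07524268  75.64865938 207.21313084] [445.3378474    6.69962334 203.02402806] [555.45371267 130.60640227 214.74080775]
```

View pics/crop0.png

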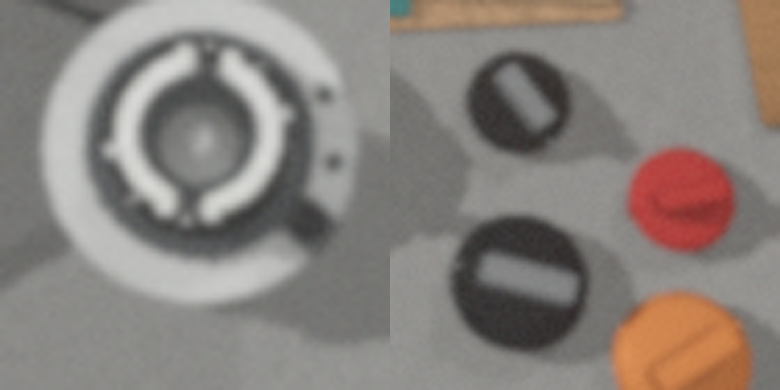

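```bash
cat >> h.py <<'E'
def ortho(n,p,cx,cy,z,half,px=780,up='x'):
    # image up=+x world, right=-y
    s=2*half/px; i,j=np.mgrid[0:px,0:px]
    P=np.c_[(cx+half-(i.ravel()+.5)*s),(cy+half-(j.ravel()+.5)*s),np.full(px*px,z)]
    uv=proj(n,P).astype(np.float32).reshape(px,px,2)
    return cv2.remap(p,uv[...,0],uv[...,1],cv2.INTER_CUBIC)
def o2w(cx,cy,half,px,u,v): s=2*half/px; return np.array([cx+half-(v+.5)*s, cy+half-(u+.5)*s])
E
python3 - <<'E'
from h import *
for n in('top','side'):
    p=np.load(n+'0.npz')['p']
    im=np.hstack([ortho(n,p,500,78,z,110,390) for z in(162,207)])
    for k in range(2):
        for r in((93,) if k==0 else (55,36)): pass
    cv2.imwrite(f'pics/o_{n}.png',im[...,::-1])
E
```

```text
(no output)
```

View pics/o_top.png

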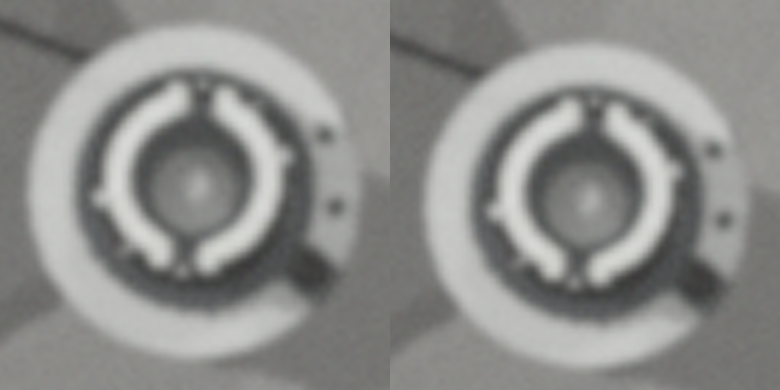

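View pics/o_side.png

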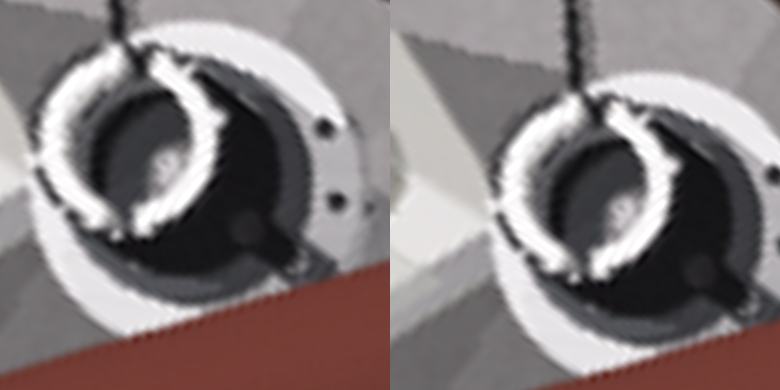

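Run:
```python
from h import *
def sh(im): return cv2.convertScaleAbs(im,alpha=1.3,beta=-20)
for n in('top','side'):
    p=np.load(n+'0.npz')['p']
    im=sh(ortho(n,p,502,78,207,62,590)); cv2.imwrite(f'pics/rim_{n}.png',im[...,::-1])
```

```text
(no output)
```

View pics/rim_top.png

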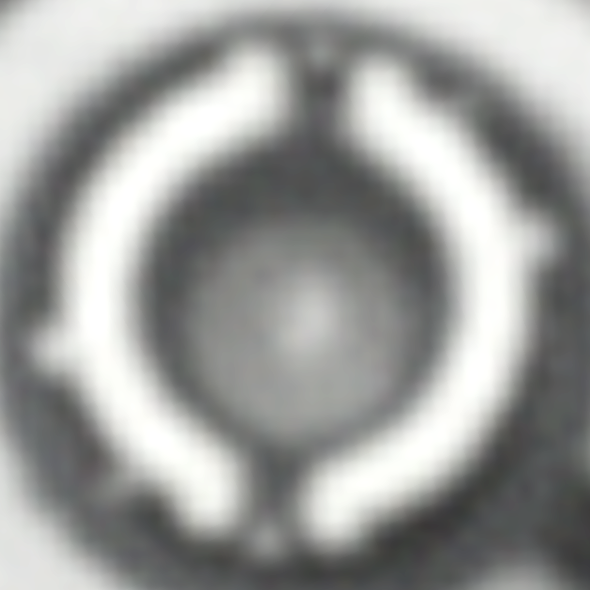

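View pics/rim_side.png

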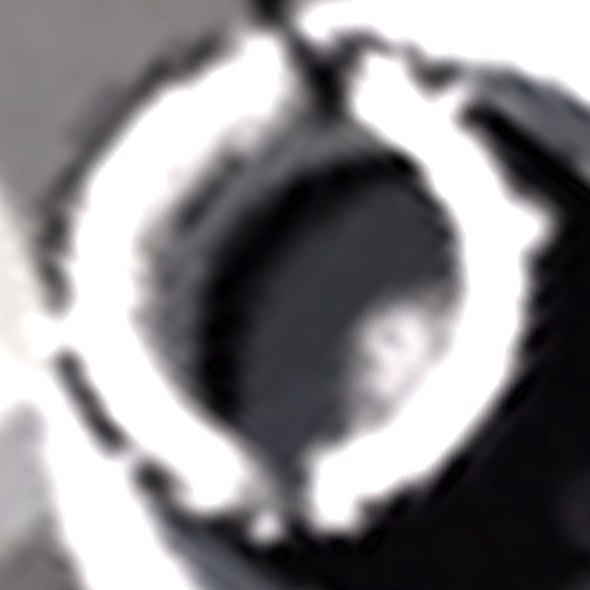

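Run:
```python
from h import *
def sh(im): return cv2.convertScaleAbs(im,alpha=2.2,beta=-30)
L=[]
cx,cy,yw=503,78.5,np.radians(-6.3)
P=[]
for a,z in((-120,207),):
    t=yw+np.radians(a); c=np.array([cx+80*np.cos(t),cy+80*np.sin(t)]); print(c)
for n in('top','side'):
    p=np.load(n+'0.npz')['p'].copy()
    im=sh(ortho(n,p,c[0],c[1],207,35,390)); cv2.circle(im,(195,195),int(10/70*390),(255,0,0),1); L.append(im)
cv2.imwrite('pics/knob.png',np.hstack(L)[...,::-1])
```

```text
[455.6389457   14.02573742]
```

View pics/knob.png

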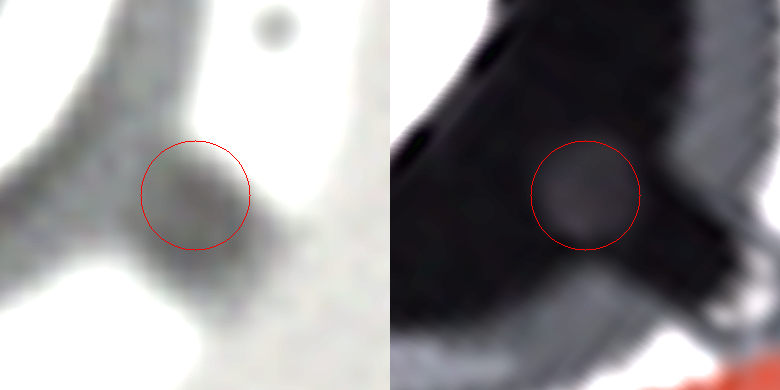

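```bash
python3 -m creep '[[0.5,[1.5,2.5,1.5],[0,0,0.0272]],[0.5,[1.5,2.5,1.5],[0,0,0.0272]],[0.5,[1.5,2.5,1.5],[0,0,0.0272]],[0.5,[1.5,2.5,1.5],[0,0,0.0272]],[0.5,[0.91,3.21,0],[0,0,0.0272]],[0.5,[0.91,3.21,0],[0,0,0.0272]],[0.5,[0.91,3.21,0],[0,0,0.0272]],[0.5,[0.91,3.21,0],[0,0,0.0272]],[0.5,[0.91,3.21,0],[0,0,0.0272]],[0.5,[0.91,3.21,0],[0,0,0.0272]],[0.5,[0.91,3.21,0],[0,0,0.0272]],[0.5,[0.91,3.21,0],[0,0,0.0272]],[0.5,[0.91,3.21,0],[0,0,0.0272]],[0.5,[0.91,3.21,0],[0,0,0.0272]],[0.5,[0.91,3.21,0],[0,0,0.0272]],[0.5,[0.91,3.21,0],[0,0,0.0272]],[0.5,[0.91,3.21,0],[0,0,0.0272]],[0.5,[0.91,3.21,0],[0,0,0.0272]],[0.5,[0.91,3.21,0],[0,0,0.0272]],[0.5,[0.91,3.21,0],[0,0,0.0272]]]' 30; python3 -m creep '[[0.5,[0,0,0],[0,0,0]],[0.5,[0,0,0],[0,0,0]]]'
python3 - <<'E'
from h import *
for n in('side','top'):
    p,d=capture(n); np.savez(f'{n}1.npz',p=p,d=d); cv2.imwrite(f'pics/{n}1.png',cv2.resize(p[...,::-1],(784,588)))
print(get_obs())
E
```

```text
time_s: 1.77
tcp_pos: [454.9, 15.0, 261.4]
ee_rot: [3.141, 0.0, 0.939]
wrist_force: [1.1, -0.8, 0.1]
grip_width: 42.8
time_s: 1.93
tcp_pos: [454.9, 15.1, 261.3]
ee_rot: [-3.141, 0.0, 0.942]
wrist_force: [0.6, -1.0, 0.3]
grip_width: 42.9
{'time_s': 2.0333, 'q': array([ 0.4982434 , -0.07467906, -0.58078106,  1.79233114, -0.04121286,
        1.41262655, -0.70871136]), 'dq': array([ 1.11208976e-02, -4.06491428e-03,  1.72887767e-02,  2.58372544e-03,
       -8.18646646e-04, -1.95903183e-03, -5.75078441e-05]), 'tau': array([-1.19395562e+00, -3.03176379e+01,  3.31924818e-01, -4.13413668e+01,
       -1.35840909e-01, -2.21800717e-02, -2.75548099e-02]), 'tcp_pos': array([454.69030893,  12.47984615, 261.20425133]), 'ee_rot': array([-3.14118052e+00,  6.89063343e-04,  9.36816945e-01]), 'wrist_force': array([ 0.148769  , -0.49485327, -0.02752682]), 'moment': array([0.01983323, 0.04860079, 0.0320811 ]), 'grip_width': 42.87901179700916}
```

View pics/side1.png

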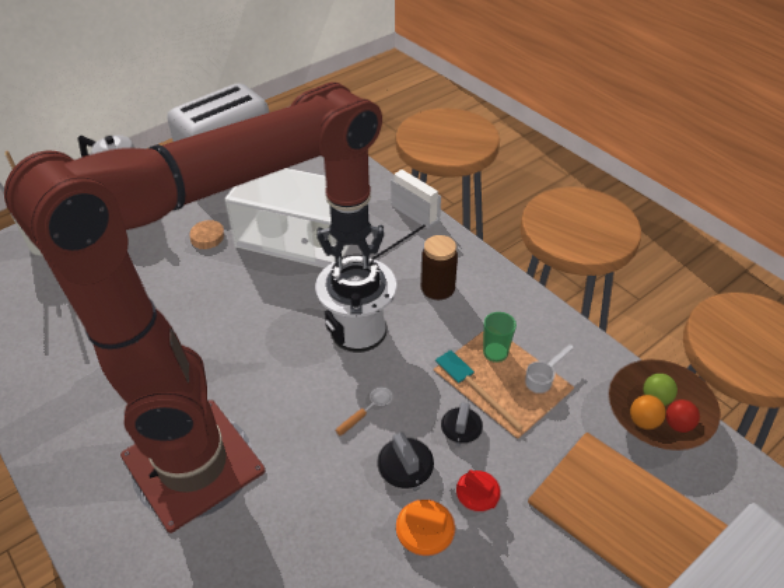

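View pics/top1.png

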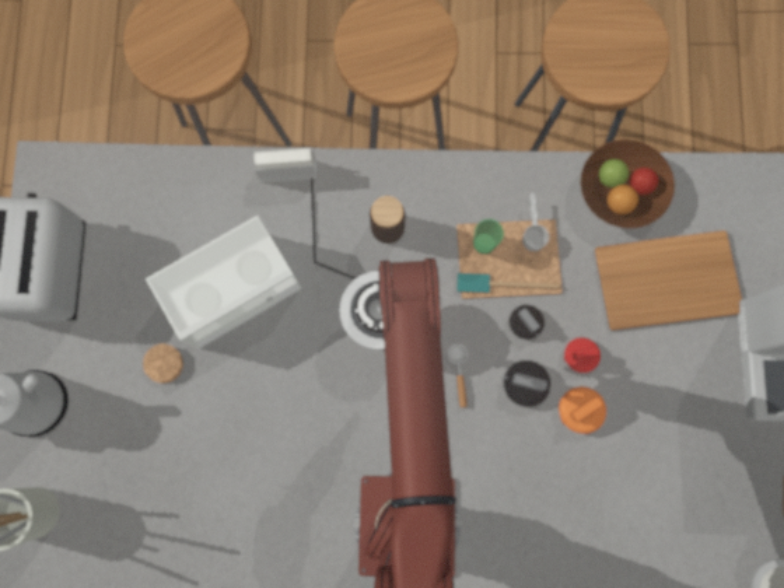

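The side view shows the gripper above the grinder's knob at (355,265). The whole small lid is now visible at (462,420). Next I'll zoom in and measure the lid.

Run:
```python
from h import *
print(get_obs()['tcp_pos'])
p=np.load('side1.npz')['p']; print(proj('side',[[455.3,13.7,207],[454.7,13,261]]))
a=cv2.resize(p[150:250,200:310],(429,390),interpolation=cv2.INTER_CUBIC)
L=[a]
for n in('top','side'):
    q=np.load(n+'1.npz')['p']; L.append(cv2.convertScaleAbs(ortho(n,q,498,-288,66,60,390),alpha=1.8))
cv2.imwrite('pics/z1.png',np.hstack(L[1:])[...,::-1]); cv2.imwrite('pics/z1a.png',a[...,::-1])
```

```text
[454.69030893  12.47984615 261.20425133]
[[252.89925173 211.27766095]
 [252.1130707  198.98046403]]
```

View pics/z1a.png

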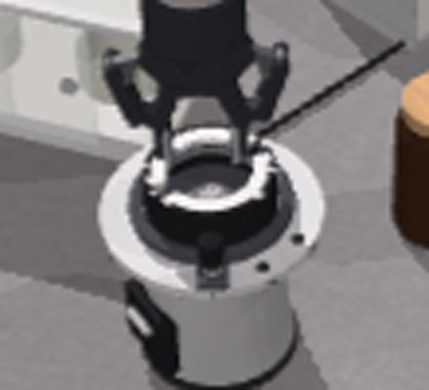

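View pics/z1.png

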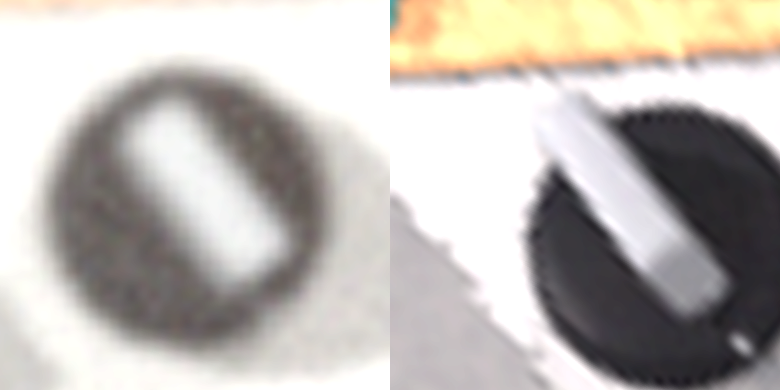

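```bash
python3 -m creep '[[0.5,[0,0,-2],[0,0,0]],[0.5,[0,0,-2],[0,0,0]],[0.5,[0,0,-2],[0,0,0]],[0.5,[0,0,-1.2],[0,0,0]],[0.5,[0,0,-1],[0,0,0]],[0.5,[0,0,0],[0,0,0]],[0.5,[0,0,0],[0,0,0]]]'
python3 - <<'E'
from h import *
p,d=capture('side'); cv2.imwrite('pics/z2.png',cv2.resize(p[150:250,200:310],(660,600),interpolation=cv2.INTER_CUBIC)[...,::-1])
print(get_obs()['tcp_pos'],get_obs()['wrist_force'])
E
```

```text
time_s: 2.62
tcp_pos: [454.8, 12.6, 179.6]
ee_rot: [-3.141, 0.0, 0.936]
wrist_force: [-0.3, 0.3, 0.1]
grip_width: 42.4
[455.27258612  12.85054464 180.14589057] [ 0.48638916 -0.71273833  0.11558205]
```

View pics/z2.png

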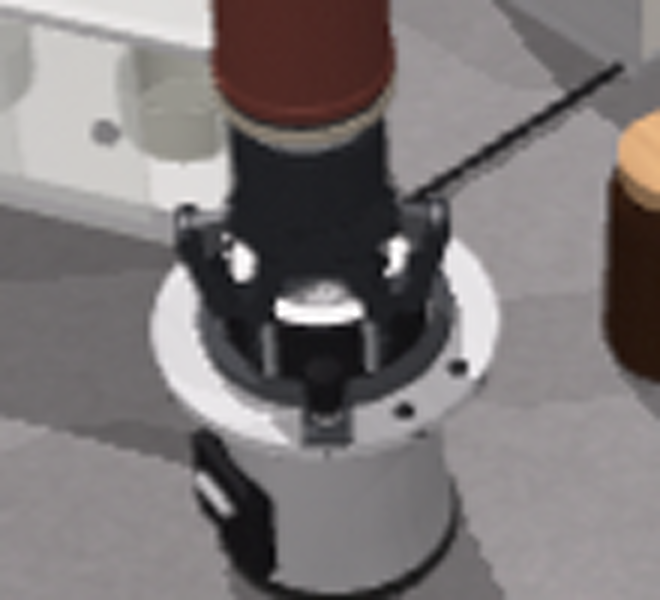

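The knob at (325,375) sits between the fingers at (270,345) and (370,345). Closing on it.

```bash
python3 -m creep '[[0,[0,0,0],[0,0,0]],[0,[0,0,0],[0,0,0]],[0,[0,0,0],[0,0,0]],[0,[0,0,0],[0,0,0]],[0,[0,0,0],[0,0,0]],[0,[0,0,0],[0,0,0]]]' 40
python3 - <<'E'
from h import *
o=get_obs();print(o['tcp_pos'],o['wrist_force'],o['moment'],o['grip_width'])
E
```

```text
time_s: 3.17
tcp_pos: [455.0, 13.4, 179.6]
ee_rot: [3.141, -0.0, 0.938]
wrist_force: [0.1, 0.2, 1.2]
grip_width: 0.1
[455.04772403  13.39034853 179.6216816 ] [0.12153346 0.17223593 1.23730273] [0.00781962 0.00769127 0.0505655 ] 0.11197594040988434
```

The fingers shut on nothing (0.1 mm). I'll look before moving.

Run:
```python
from h import *
p,d=capture('side'); np.savez('side2.npz',p=p,d=d); cv2.imwrite('pics/z3.png',cv2.resize(p[150:250,200:310],(660,600),interpolation=cv2.INTER_CUBIC)[...,::-1])
print(proj('side',[[455,13.4,179.6],[455.3,13.7,207],[455.3,13.7,179]]))
```

```text
[[253.25553629 217.49917851]
 [252.89925173 211.27766095]
 [253.2827663  217.53156084]]
```

View pics/z3.png

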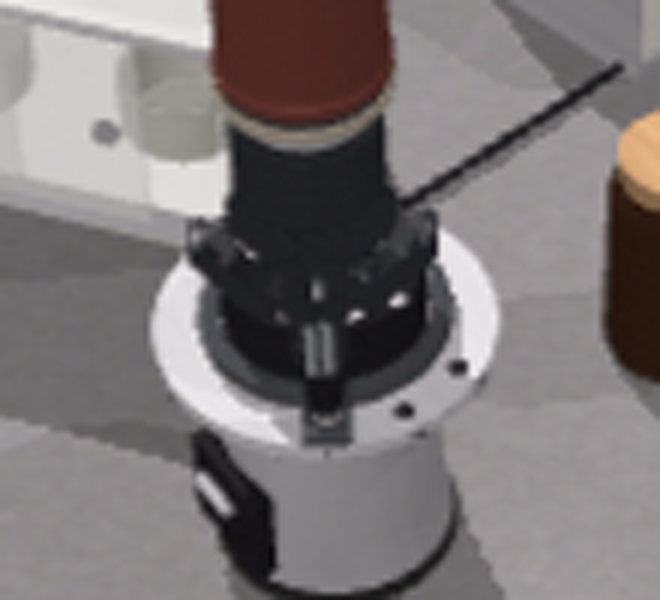

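Run:
```python
from h import *
np.set_printoptions(suppress=True,linewidth=160)
for f in('side0','side2'):
    d=np.load(f+'.npz')['d']; C=cloud('side',d)
    print(f)
    for v in range(203,226,2): print(v,[tuple(C[v,u].round().astype(int)) for u in(250,252,254,256,258)])
d=np.load('top0.npz')['d']; C=cloud('top',d)
c=proj('top',[455.3,13.7,207])[0].round().astype(int); print(c)
for v in range(c[1]-5,c[1]+6): print(v,[tuple(C[v,u].round().astype(int)) for u in range(c[0]-4,c[0]+7,2)])
```

```text
side0
203 [(np.int64(469), np.int64(47), np.int64(208)), (np.int64(473), np.int64(42), np.int64(209)), (np.int64(478), np.int64(38), np.int64(209)), (np.int64(483), np.int64(35), np.int64(208)), (np.int64(491), np.int64(35), np.int64(203))]
205 [(np.int64(464), np.int64(40), np.int64(209)), (np.int64(468), np.int64(35), np.int64(209)), (np.int64(474), np.int64(33), np.int64(207)), (np.int64(478), np.int64(28), np.int64(208)), (np.int64(484), np.int64(26), np.int64(206))]
207 [(np.int64(465), np.int64(42), np.int64(197)), (np.int64(469), np.int64(38), np.int64(197)), (np.int64(472), np.int64(31), np.int64(201)), (np.int64(478), np.int64(29), np.int64(199)), (np.int64(482), np.int64(23), np.int64(201))]
209 [(np.int64(462), np.int64(38), np.int64(193)), (np.int64(469), np.int64(38), np.int64(188)), (np.int64(472), np.int64(31), np.int64(192)), (np.int64(478), np.int64(30), np.int64(189)), (np.int64(484), np.int64(27), np.int64(187))]
211 [(np.int64(463), np.int64(41), np.int64(180)), (np.int64(452), np.int64(14), np.int64(210)), (np.int64(457), np.int64(10), np.int64(210)), (np.int64(4
[... 6891 characters left out ...]
t64(204)), (np.int64(449), np.int64(6), np.int64(181)), (np.int64(451), np.int64(0), np.int64(172)), (np.int64(476), np.int64(-11), np.int64(-2))]
237 [(np.int64(448), np.int64(26), np.int64(165)), (np.int64(448), np.int64(19), np.int64(167)), (np.int64(445), np.int64(13), np.int64(188)), (np.int64(448), np.int64(6), np.int64(168)), (np.int64(471), np.int64(-4), np.int64(9)), (np.int64(471), np.int64(-11), np.int64(4))]
238 [(np.int64(445), np.int64(26), np.int64(162)), (np.int64(444), np.int64(19), np.int64(167)), (np.int64(444), np.int64(13), np.int64(169)), (np.int64(444), np.int64(6), np.int64(170)), (np.int64(468), np.int64(-4), np.int64(1)), (np.int64(468), np.int64(-11), np.int64(1))]
```

Run:
```python
from h import *
for f,t in(('side0',(249.2,-599.8,200.6)),('side1',(454.7,12.5,261.2)),('side2',(455,13.4,179.6))):
    d=np.load(f+'.npz')['d']; p=np.load(f+'.npz')['p']; C=cloud('side',d)
    m=(np.hypot(C[...,0]-t[0],C[...,1]-t[1])<65)&(C[...,2]>212 if f!='side0' else C[...,2]>120)
    q=C[m]; z=np.sort(q[:,2]); print(f,t,len(z),np.percentile(z,[0.5,1,2,5,10,20,40]))
    print(proj('side',t))
p=np.load('side0.npz')['p']; cv2.imwrite('pics/g0.png',cv2.resize(p[340:420,290:400],(770,560),interpolation=cv2.INTER_CUBIC)[...,::-1])
```

```text
side0 (249.2, -599.8, 200.6) 7081 [261.22381346 275.54978908 293.78425551 311.61186586 348.47220909
 441.29049134 583.57056783]
[[342.94098739 405.50457941]]
side1 (454.7, 12.5, 261.2) 3893 [303.34836495 313.26825838 330.03912955 350.81296055 378.56777735
 426.63195184 520.96547866]
[[252.21098972 199.0248235 ]]
side2 (455, 13.4, 179.6) 3479 [222.00503666 231.78690535 245.15436608 266.82378769 290.43424934
 342.78768397 438.66786963]
[[253.25553629 217.49917851]]
```

View pics/g0.png

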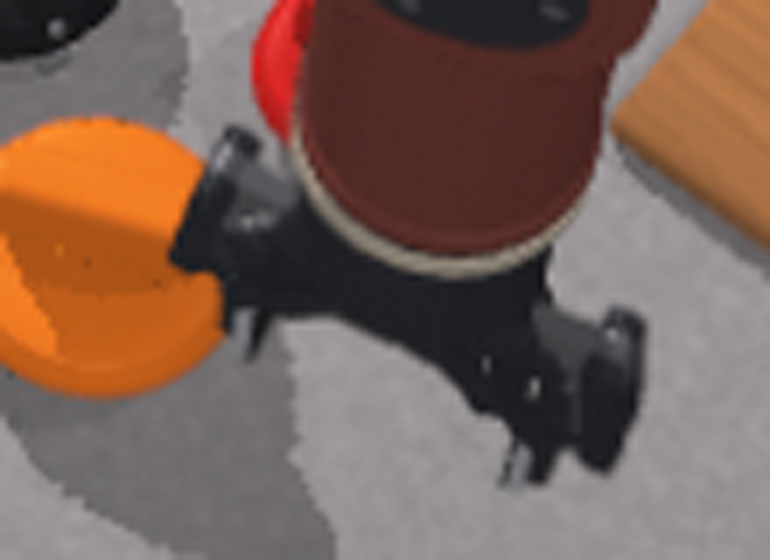

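Run:
```python
from h import *
for t in((249.2,-599.8,200.6),(454.7,12.5,261.2),(455,13.4,179.6)):
    print([proj('side',[t[0],t[1],t[2]+k])[0].round(1) for k in(0,10,20,30)])
from h import *
print(get_obs()['ee_rot'])
```

```text
[array([342.9, 405.5]), array([343.3, 403.7]), array([343.7, 401.9]), array([344.1, 400. ])]
[array([252.2, 199. ]), array([252.1, 196.6]), array([251.9, 194.2]), array([251.8, 191.8])]
[array([253.3, 217.5]), array([253.1, 215.3]), array([253., 213.]), array([252.8, 210.8])]
[ 3.14155897e+00 -7.94237358e-05  9.37742656e-01]
```

The fingertips appear about 20–28 mm further back than the reported TCP in all three pictures (start, hover and now). They closed just above the knob, so I'll open, go about 20 mm lower and watch the force.

```bash
python3 -m creep '[[0.5,[0,0,0.5],[0,0,0]],[0.5,[0,0,0],[0,0,0]],[0.5,[0,0,0],[0,0,0]],[0.5,[0,0,0],[0,0,0]],[0.5,[0,0,-0.5],[0,0,0]],[0.5,[0,0,-0.5],[0,0,0]],[0.5,[0,0,-0.5],[0,0,0]],[0.5,[0,0,-0.5],[0,0,0]],[0.5,[0,0,-0.4],[0,0,0]],[0.5,[0,0,0],[0,0,0]]]'
python3 - <<'E'
from h import *
p,d=capture('side'); cv2.imwrite('pics/z4.png',cv2.resize(p[150:250,200:310],(660,600),interpolation=cv2.INTER_CUBIC)[...,::-1])
o=get_obs();print(o['tcp_pos'],o['wrist_force'])
E
```

```text
time_s: 4.05
tcp_pos: [454.3, 13.3, 159.3]
ee_rot: [-3.14, 0.001, 0.938]
wrist_force: [-0.6, -0.9, -0.4]
grip_width: 42.7
[454.62896835  13.3873647  159.94127105] [-0.21828198  0.15863402  0.07395493]
```

View pics/z4.png

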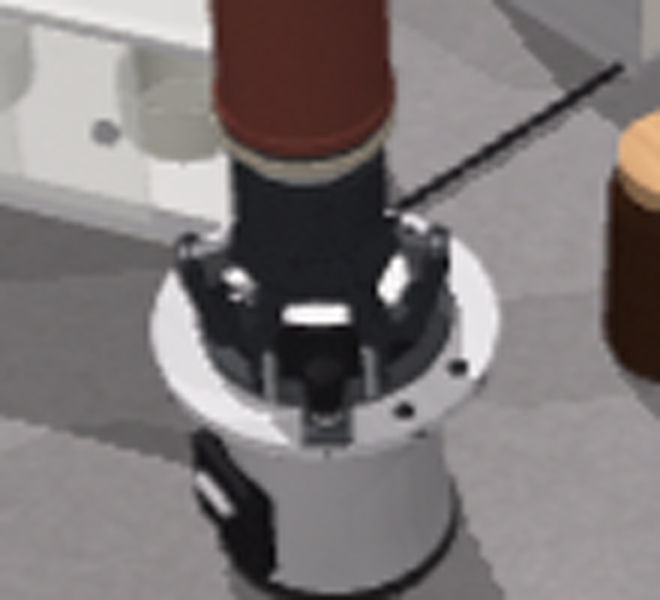

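```bash
python3 -m creep '[[0,[0,0,0],[0,0,0]],[0,[0,0,0],[0,0,0]],[0,[0,0,0],[0,0,0]],[0,[0,0,0],[0,0,0]],[0,[0,0,0],[0,0,0]],[0,[0,0,0],[0,0,0]]]' 40
python3 - <<'E'
from h import *
o=get_obs();print(o['tcp_pos'],o['wrist_force'],o['moment'],o['grip_width'])
E
```

```text
time_s: 4.6
tcp_pos: [455.3, 13.3, 160.9]
ee_rot: [3.141, -0.0, 0.938]
wrist_force: [-0.7, -0.7, 3.9]
grip_width: 18.0
[455.29040818  13.32016291 160.88517973] [-0.67796924 -0.70025474  3.93804752] [-0.145668    0.12544616 -0.00616887] 18.0048895936373
```

```bash
python3 -m creep '[[0,[0,0,0.3],[0,0,0]],[0,[0,0,0.3],[0,0,0]],[0,[0,0,0.3],[0,0,0]],[0,[0,0,0.2],[0,0,0]],[0,[0,0,0],[0,0,0]],[0,[0,0,0],[0,0,0]]]' 60
python3 - <<'E'
from h import *
p,d=capture('side'); cv2.imwrite('pics/z5.png',cv2.resize(p[150:250,200:310],(660,600),interpolation=cv2.INTER_CUBIC)[...,::-1])
o=get_obs();print(o['tcp_pos'],o['wrist_force'],o['moment'],o['grip_width'])
E
```

```text
time_s: 5.1
tcp_pos: [454.9, 13.5, 171.4]
ee_rot: [-3.141, -0.0, 0.938]
wrist_force: [2.1, 1.5, -4.9]
grip_width: 17.2
[454.91624757  13.48743806 171.32749782] [ 2.52114262  1.08163802 -4.78695591] [ 0.27495117 -0.54631243 -0.05568696] 17.288510538888104
```

View pics/z5.png

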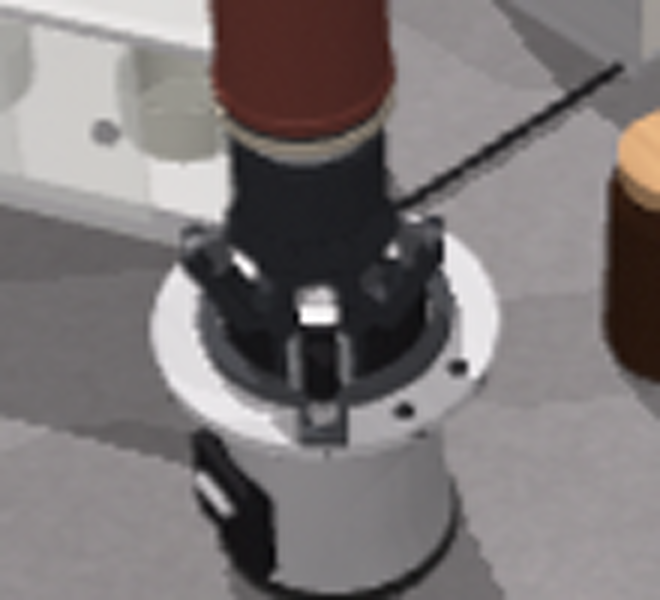

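The knob came up with it (−4.8 N, fingers both sides of the knob at (320,360)). Now swinging 30° anticlockwise.

```bash
python3 -m creep '[[0,[0.35,-0.23,0],[0,0,0.0524]],[0,[0.35,-0.23,0],[0,0,0.0524]],[0,[0.372,-0.192,0],[0,0,0.0524]],[0,[0.372,-0.192,0],[0,0,0.0524]],[0,[0.39,-0.152,0],[0,0,0.0524]],[0,[0.39,-0.152,0],[0,0,0.0524]],[0,[0.404,-0.11,0],[0,0,0.0524]],[0,[0.404,-0.11,0],[0,0,0.0524]],[0,[0.413,-0.068,0],[0,0,0.0524]],[0,[0.413,-0.068,0],[0,0,0.0524]],[0,[0,0,0],[0,0,0]],[0,[0,0,0],[0,0,0]],[0,[0,0,0],[0,0,0]]]'
python3 - <<'E'
from h import *
p,d=capture('side'); cv2.imwrite('pics/z6.png',cv2.resize(p[150:250,200:310],(660,600),interpolation=cv2.INTER_CUBIC)[...,::-1])
o=get_obs();print(o['tcp_pos'],o['ee_rot'],o['wrist_force'],o['moment'],o['grip_width'])
E
```

```text
time_s: 6.23
tcp_pos: [493.0, -2.1, 171.2]
ee_rot: [-3.14, 0.001, 1.46]
wrist_force: [-0.3, -1.5, -4.9]
grip_width: 17.6
[492.9740632   -2.0860829  171.25762998] [-3.14066511e+00  6.73543129e-04  1.46009826e+00] [-0.58839475 -2.51348363 -5.16625587] [-0.4899558   0.23842908  0.03327448] 17.667772579395944
```

View pics/z6.png

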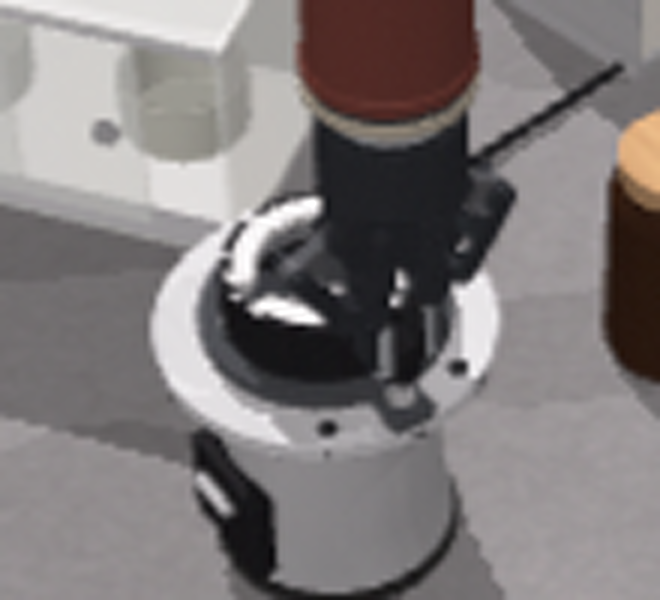

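```bash
python3 -m creep '[[0,[0,0,-0.2],[0,0,0]],[0,[0,0,-0.2],[0,0,0]],[0,[0,0,-0.2],[0,0,0]],[0,[0,0,0],[0,0,0]]]'; python3 -m creep '[[0,[0,0,-0.2],[0,0,0]],[0,[0,0,-0.2],[0,0,0]],[0,[0,0,0],[0,0,0]],[0,[0,0,0],[0,0,0]]]'
python3 - <<'E'
from h import *
o=get_obs();print(o['tcp_pos'],o['ee_rot'],o['wrist_force'],o['moment'],o['grip_width'])
E
```

```text
time_s: 6.62
tcp_pos: [493.2, -2.0, 165.0]
ee_rot: [-3.141, 0.0, 1.461]
wrist_force: [-2.0, -3.4, -3.0]
grip_width: 17.5
time_s: 6.95
tcp_pos: [493.5, -2.0, 161.4]
ee_rot: [-3.141, 0.0, 1.461]
wrist_force: [-2.2, -5.2, -3.3]
grip_width: 17.4
[493.46972078  -2.04133556 161.36407648] [-3.14139912e+00  4.48817602e-04  1.46146085e+00] [-2.23176428 -5.21385093 -3.29123616] [-1.02515187  0.49695178  0.06244787] 17.416341809147976
```

```bash
python3 -m creep '[[0.5,[0,0,-0.02],[0,0,0]],[0.5,[0,0,0],[0,0,0]],[0.5,[0,0,0],[0,0,0]],[0.5,[0,0,0],[0,0,0]],[0.5,[0,0,1],[0,0,0]],[0.5,[0,0,2],[0,0,0]],[0.5,[0,0,3],[0,0,0]],[0.5,[0,0,3],[0,0,0]],[0.5,[0,-3,2],[0,0,0]],[0.5,[0,-4,1],[0,0,0]],[0.5,[0,-4,0],[0,0,0]],[0.5,[0,-4,0],[0,0,0]],[0.5,[0,0,0],[0,0,0]]]'
python3 - <<'E'
from h import *
L=[]
for n in('side','top'):
    p,d=capture(n); np.savez(f'{n}3.npz',p=p,d=d)
    c=proj(n,[502.5,78,180])[0].astype(int); L.append(cv2.resize(p[c[1]-45:c[1]+45,c[0]-45:c[0]+45],(400,400),interpolation=cv2.INTER_CUBIC))
cv2.imwrite('pics/z7.png',np.hstack(L)[...,::-1])
o=get_obs();print(o['tcp_pos'],o['ee_rot'],o['wrist_force'],o['grip_width'])
for n in('side','top'):
    C=cloud(n,np.load(n+'3.npz')['d']); m=(np.hypot(C[...,0]-493.8,C[...,1]+1.5)<7)&(C[...,2]>190)&(C[...,2]<225); print(n,m.sum(),np.median(C[m],0))
E
```

```text
time_s: 8.03
tcp_pos: [492.4, -160.7, 281.8]
ee_rot: [3.141, 0.003, 1.451]
wrist_force: [0.1, -0.8, -0.6]
grip_width: 42.7
[ 493.42856371 -153.22705394  281.82701715] [ 3.14126486e+00 -4.99117624e-04  1.45820523e+00] [-0.60762116  0.48531137 -0.32280746] 42.78931621815389
side 10 [495.63876465  -1.53190572 207.48570644]
top 15 [494.36126452  -2.18048915 206.68913638]
```

View pics/z7.png

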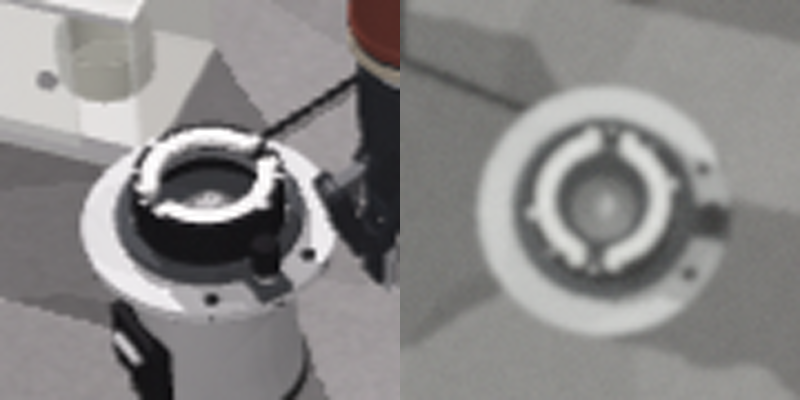

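Left view: the ear is over the middle hole, with the first hole (211,299) and the last hole (308,254) both clear. The knob top measures 207 mm, so the pin is home. Now the lid pose.

Run:
```python
from h import *
L=[]
for n in('top','side'):
    z=np.load(n+'1.npz'); p,d=z['p'],z['d']; C=cloud(n,d); g=p.mean(2)
    near=np.hypot(C[...,0]-498,C[...,1]+290)<42
    m=near&(C[...,2]>52)&(C[...,2]<80)
    q=C[m]; c,s,r=cv2.minAreaRect(q[:,:2].astype(np.float32)); print(n,len(q),q.mean(0),c,s,r)
    w=np.linalg.svd(q[:,:2]-q[:,:2].mean(0))[2][0] if 0 else np.linalg.eigh(np.cov(q[:,:2].T))[1][:,1]; print(np.degrees(np.arctan2(w[1],w[0])))
    # black disc
    mb=near&(C[...,2]>10)&(g<60)
    o=ortho(n,p,498,-290,18,75,600); o2=ortho(n,p,498,-290,66,75,600)
    L.append(o); L.append(o2)
    L[-1]=cv2.convertScaleAbs(o2,alpha=1.8); L[-2]=cv2.convertScaleAbs(o,alpha=1.3)
cv2.imwrite('pics/l_top.png',np.hstack([cv2.resize(x,(400,400)) for x in L[:2]])[...,::-1])
cv2.imwrite('pics/l_side.png',np.hstack([cv2.resize(x,(400,400)) for x in L[2:]])[...,::-1])
```

```text
top 106 [ 500.4266037  -291.36277029   62.52834234] (500.938720703125, -292.17156982421875) (59.30913162231445, 22.94580078125) 35.08617401123047
-143.28667364508624
side 127 [ 499.52987245 -298.42759708   64.28344875] (502.3265686035156, -295.9419250488281) (61.6352653503418, 19.945331573486328) 37.3678092956543
-143.56737245157555
```

View pics/l_top.png

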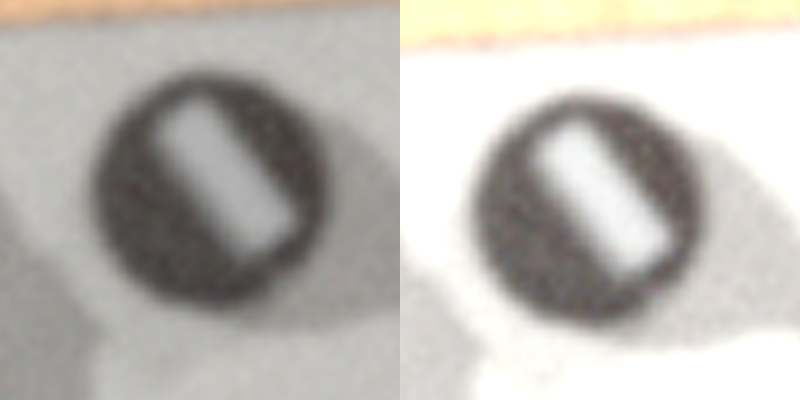

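View pics/l_side.png

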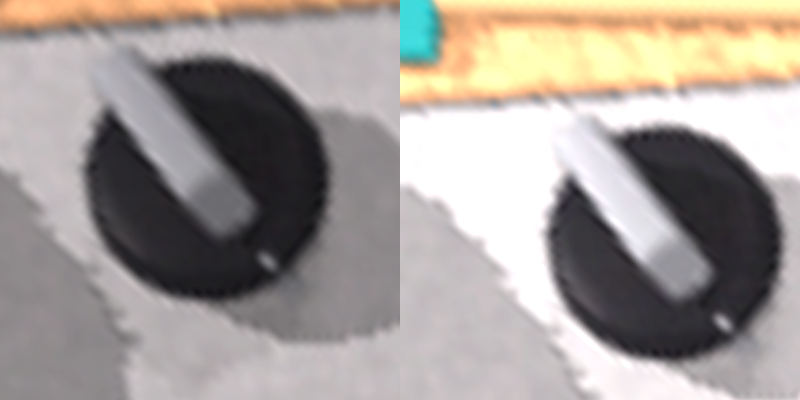

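```bash
python3 -m creep '[[0.5,[0.1,-1.75,-1],[0,0,-0.103]],[0.5,[0.1,-1.75,-1],[0,0,-0.103]],[0.5,[0.1,-1.75,-2],[0,0,-0.103]],[0.5,[0.1,-1.75,-2],[0,0,-0.103]],[0.5,[0.1,-1.75,-3],[0,0,-0.103]],[0.5,[0.1,-1.75,-3],[0,0,-0.103]],[0.5,[0.1,-1.75,-3],[0,0,-0.103]],[0.5,[0.1,-1.75,-2],[0,0,-0.103]],[0.5,[0,0,0],[0,0,0]],[0.5,[0,0,0],[0,0,0]],[0.5,[0,0,0],[0,0,0]]]'
python3 - <<'E'
from h import *
p,d=capture('side'); np.savez('side4.npz',p=p,d=d)
c=proj('side',[500,-293,70])[0].astype(int); print(c)
a=p[c[1]-50:c[1]+40,c[0]-50:c[0]+50];cv2.imwrite('pics/z8.png',cv2.resize(a,(660,594),interpolation=cv2.INTER_CUBIC)[...,::-1])
o=get_obs();print(o['tcp_pos'],o['ee_rot'],o['wrist_force'],o['grip_width'],proj('side',o['tcp_pos']))
E
```

```text
time_s: 9.05
tcp_pos: [502.9, -290.0, 112.6]
ee_rot: [3.141, -0.001, 0.642]
wrist_force: [-0.3, -0.9, -0.5]
grip_width: 42.7
[329 294]
[ 503.12293587 -290.17063573  112.9911949 ] [ 3.13999344e+00 -1.66533231e-03  6.41523655e-01] [-0.02790553  0.08864734  0.72719843] 42.44081504366794 [[330.32992349 284.60898939]]
```

View pics/z8.png

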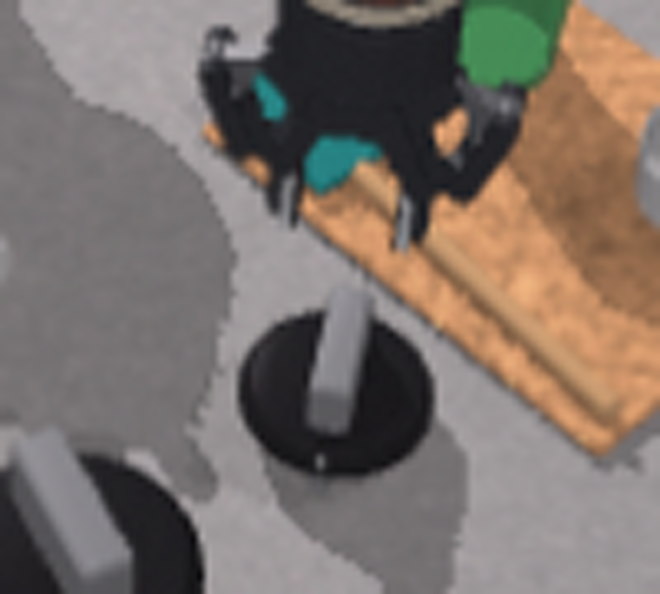

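```bash
python3 -m creep '[[0.5,[-0.1,-0.25,-2],[0,0,0]],[0.5,[0,0,-2],[0,0,0]],[0.5,[0,0,-2],[0,0,0]],[0.5,[0,0,-1],[0,0,0]],[0.5,[0,0,-0.8],[0,0,0]],[0.5,[0,0,0],[0,0,0]]]'
python3 - <<'E'
from h import *
p,d=capture('side'); np.savez('side4.npz',p=p,d=d)
c=np.array([329,294])
a=p[c[1]-50:c[1]+40,c[0]-50:c[0]+50];cv2.imwrite('pics/z9.png',cv2.resize(a,(660,594),interpolation=cv2.INTER_CUBIC)[...,::-1])
o=get_obs();print(o['tcp_pos'],o['ee_rot'],o['wrist_force'],o['grip_width'],proj('side',o['tcp_pos']))
E
```

```text
time_s: 9.6
tcp_pos: [500.5, -293.4, 32.9]
ee_rot: [-3.141, 0.0, 0.639]
wrist_force: [0.7, -0.3, 0.5]
grip_width: 42.6
[ 500.98311324 -293.74445122   33.82241771] [ 3.14147496e+00 -3.26387547e-04  6.38805175e-01] [-0.0856263  -0.85771181 -0.40403044] 42.708553550763014 [[328.8863295  301.16716607]]
```

View pics/z9.png

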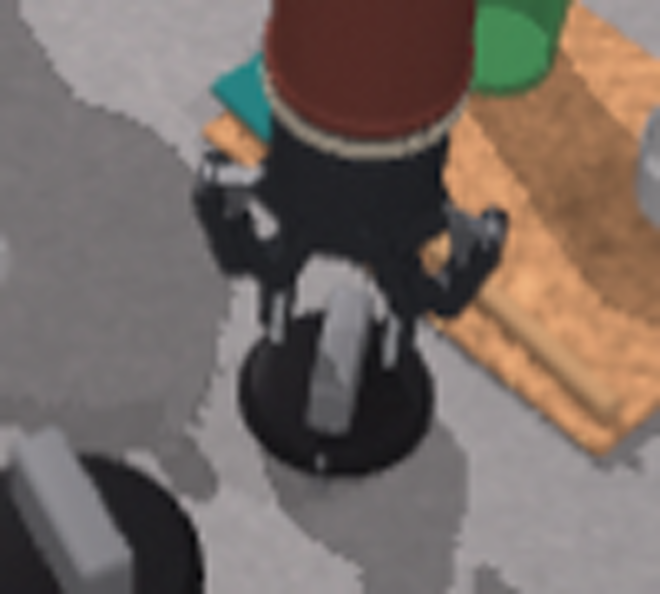

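```bash
python3 -m creep '[[0.5,[0,0,-0.4],[0,0,0]],[0.5,[0,0,-0.3],[0,0,0]],[0.5,[0,0,0],[0,0,0]],[0,[0,0,0],[0,0,0]],[0,[0,0,0],[0,0,0]],[0,[0,0,0],[0,0,0]],[0,[0,0,0],[0,0,0]],[0,[0,0,0],[0,0,0]],[0,[0,0,0],[0,0,0]]]' 40
python3 - <<'E'
from h import *
o=get_obs();print(o['tcp_pos'],o['ee_rot'],o['wrist_force'],o['moment'],o['grip_width'])
E
```

```text
time_s: 10.4
tcp_pos: [500.9, -294.5, 26.7]
ee_rot: [3.141, -0.0, 0.638]
wrist_force: [-0.3, -0.4, 3.3]
grip_width: 18.6
[ 500.85537712 -294.45936683   26.70232255] [ 3.14084406e+00 -2.39165647e-04  6.37645867e-01] [-0.28951184 -0.42744403  3.34884833] [-0.17616658 -0.01591186 -0.01623479] 18.588689818301745
```

```bash
python3 -m creep '[[0,[0,0,0.5],[0,0,0]],[0,[0,0,1.5],[0,0,0]],[0,[0,0,3],[0,0,0]],[0,[0,0,3],[0,0,0]],[0,[0,0,0],[0,0,0]]]' 70
python3 - <<'E'
from h import *
p,d=capture('side'); np.savez('side5.npz',p=p,d=d)
c=np.array([329,280])
a=p[c[1]-50:c[1]+40,c[0]-50:c[0]+50];cv2.imwrite('pics/z10.png',cv2.resize(a,(660,594),interpolation=cv2.INTER_CUBIC)[...,::-1])
o=get_obs();print(o['tcp_pos'],o['ee_rot'],o['wrist_force'],o['moment'],o['grip_width'])
E
```

```text
time_s: 10.82
tcp_pos: [503.2, -295.2, 112.1]
ee_rot: [3.135, -0.003, 0.638]
wrist_force: [1.0, -0.4, -1.3]
grip_width: 17.9
[ 502.29868176 -294.86232448  109.50922669] [ 3.13697800e+00 -2.06861587e-03  6.37863230e-01] [ 0.01233586  0.55518093 -3.01750376] [-0.01511049  0.02527905  0.04694707] 17.71042583026404
```

View pics/z10.png

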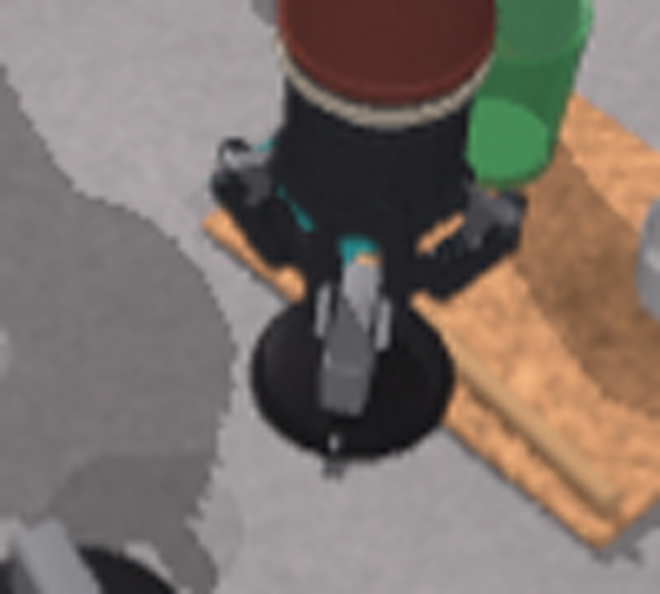

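```bash
python3 -m creep '[[0,[0,0,2.5],[0,0,0.1197]],[0,[0,0,2.5],[0,0,0.1197]],[0,[0,0,2.5],[0,0,0.1197]],[0,[0,0.5,2.5],[0,0,0.1197]],[0,[0,1,2.5],[0,0,0.1197]],[0,[0,1.5,2.5],[0,0,0.1197]],[0,[0,2,1.2],[0,0,0.1197]],[0,[0,2.6,0],[0,0,0.1197]],[0,[0,2.6,0],[0,0,0.1197]],[0,[0,2.6,0],[0,0,0.1197]],[0,[0,2.6,0],[0,0,0.1197]],[0,[0,2.6,0],[0,0,0.1197]],[0,[0,2.6,0],[0,0,0.1197]],[0,[0,2.6,0],[0,0,0.1197]],[0,[0,2.6,0],[0,0,0.1197]],[0,[0,2.6,0],[0,0,0.1197]],[0,[0,2.6,0],[0,0,0.1197]],[0,[0,2.6,0],[0,0,0.1197]],[0,[0,2,0],[0,0,0.1197]],[0,[0,1.6,0],[0,0,0.1197]]]'; python3 -m creep '[[0,[0,0,0],[0,0,0]],[0,[0,0,0],[0,0,0]],[0,[0,0,0],[0,0,0]]]'
python3 - <<'E'
from h import *
o=get_obs();print(o['tcp_pos'],o['ee_rot'],o['wrist_force'],o['moment'],o['grip_width'])
for n in('side','top'):
    p,d=capture(n); np.savez(n+'6.npz',p=p,d=d)
    c=proj(n,[502,78,220])[0].astype(int)
    a=p[max(c[1]-60,0):c[1]+50,c[0]-60:c[0]+60];cv2.imwrite(f'pics/z11{n}.png',cv2.resize(a,(655,600),interpolation=cv2.INTER_CUBIC)[...,::-1]); print(c)
E
```

```text
time_s: 12.53
tcp_pos: [499.5, 79.9, 267.1]
ee_rot: [-3.142, -0.002, 3.04]
wrist_force: [0.4, -0.6, -1.4]
grip_width: 18.0
time_s: 12.78
tcp_pos: [500.2, 76.9, 267.4]
ee_rot: [-3.141, -0.002, 3.029]
wrist_force: [-0.7, -0.0, -1.7]
grip_width: 17.6
[500.18839074  76.88682018 267.41072867] [-3.14094798e+00 -1.56900046e-03  3.02899853e+00] [-0.68428951 -0.0378303  -1.72075617] [-0.052009    0.02095593 -0.01674927] 17.645188570917988
[252 190]
[270 217]
```

View pics/z11side.png

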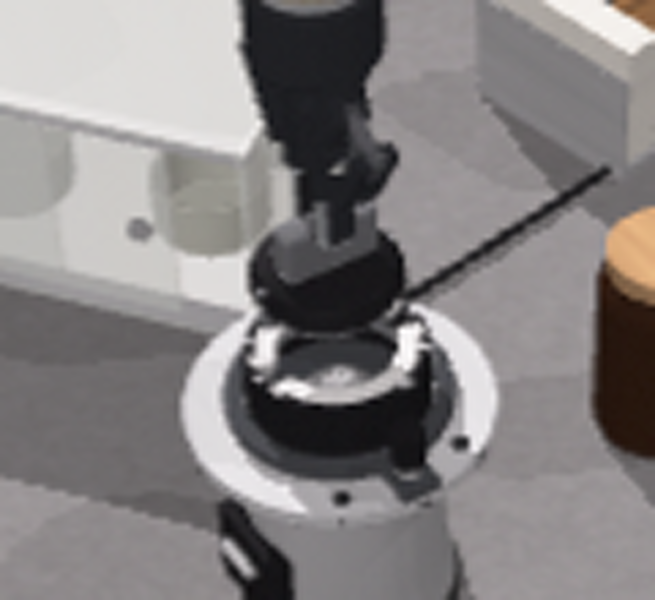

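View pics/z11top.png

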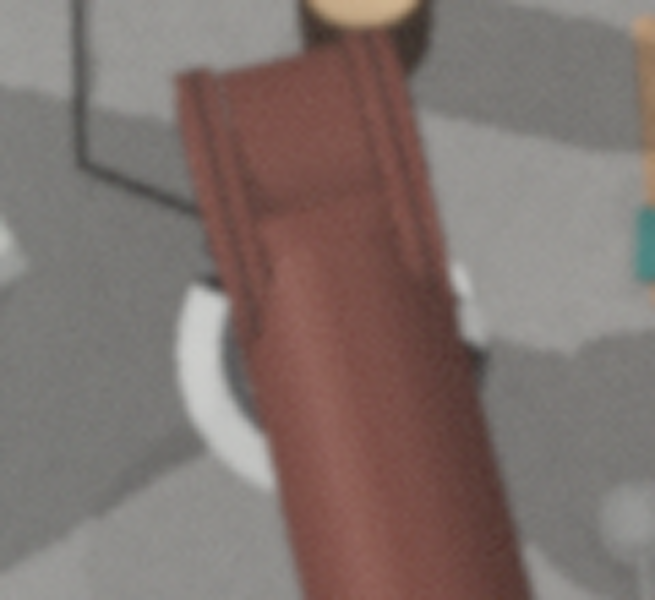

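Run:
```python
from h import *
p=np.load('side6.npz')['p']
a=cv2.convertScaleAbs(ortho('side',p,502,78,260,65,390),alpha=2.5); b=ortho('side',p,502,78,207,65,390)
for im in(a,b):
    cv2.line(im,(195,0),(195,389),(255,0,0),1);cv2.line(im,(0,195),(389,195),(255,0,0),1)
cv2.circle(a,(195,195),135,(0,255,0),1)
cv2.imwrite('pics/z12.png',np.hstack([a,b])[...,::-1])
```

```text
(no output)
```

View pics/z12.png

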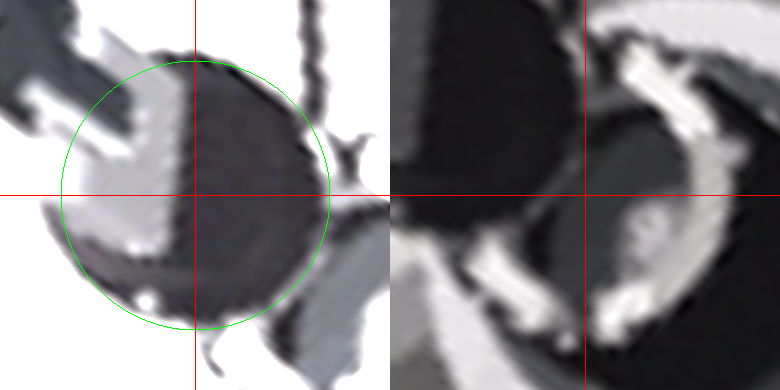

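```bash
python3 -m creep '[[0,[0.2,0.05,-0.5],[0,0,0]],[0,[0,0,-1],[0,0,0]],[0,[0,0,-0.8],[0,0,0]],[0,[0,0,-0.3],[0,0,0]],[0,[0,0,0],[0,0,0]],[0,[0,0,0],[0,0,0]],[0,[0,0,0],[0,0,0]],[0,[0,0,0],[0,0,0]]]'
python3 - <<'E'
from h import *
o=get_obs();print(o['tcp_pos'],o['ee_rot'],o['wrist_force'],o['moment'],o['grip_width'])
p,d=capture('side'); np.savez('side7.npz',p=p,d=d)
c=np.array([252,190]); a=p[c[1]-50:c[1]+50,c[0]-50:c[0]+50];cv2.imwrite(f'pics/z13.png',cv2.resize(a,(600,600),interpolation=cv2.INTER_CUBIC)[...,::-1])
E
```

```text
time_s: 13.55
tcp_pos: [502.8, 78.4, 242.7]
ee_rot: [3.142, 0.001, 3.032]
wrist_force: [1.0, -0.6, -2.2]
grip_width: 17.9
[502.77380873  78.42245756 242.69618075] [3.14154695e+00 6.56337326e-04 3.03182089e+00] [ 0.98258178 -0.6474918  -2.23418997] [-0.00298277 -0.02809897  0.02028693] 17.93516275857828
```

View pics/z13.png

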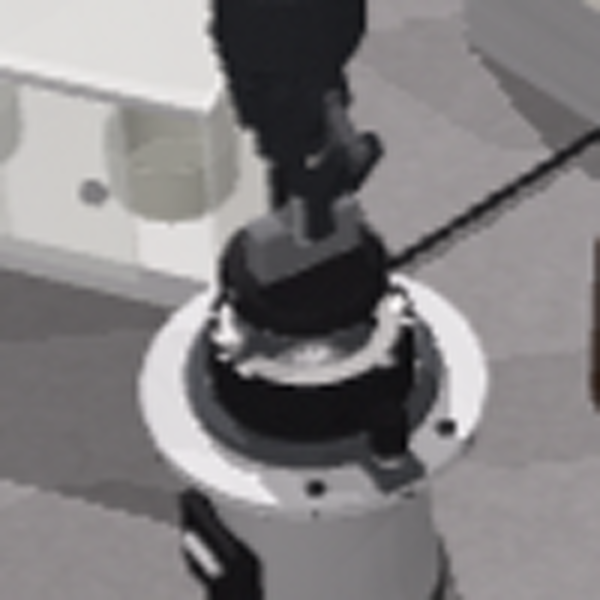

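Run:
```python
from h import *
p=np.load('side7.npz')['p']; S=6
c0=np.array([202,140]); a=cv2.resize(p[140:240,202:302],(600,600),interpolation=cv2.INTER_CUBIC)
def circ(cx,cy,z,r,col):
    t=np.linspace(0,2*np.pi,100); uv=(proj('side',np.c_[cx+r*np.cos(t),cy+r*np.sin(t),0*t+z])-c0+.5)*S-.5
    cv2.polylines(a,[uv.round().astype(np.int32)],True,col,1)
circ(505.2,79,207,36,(255,0,0)); circ(505.2,79,207,55,(255,0,0)); circ(505.2,79,162,93,(255,0,0))
circ(505.2,79,216+18,45,(0,255,0)); circ(505.2,79,216+23,45,(0,255,0))
cv2.imwrite('pics/z14.png',a[...,::-1])
```

```text
(no output)
```

View pics/z14.png

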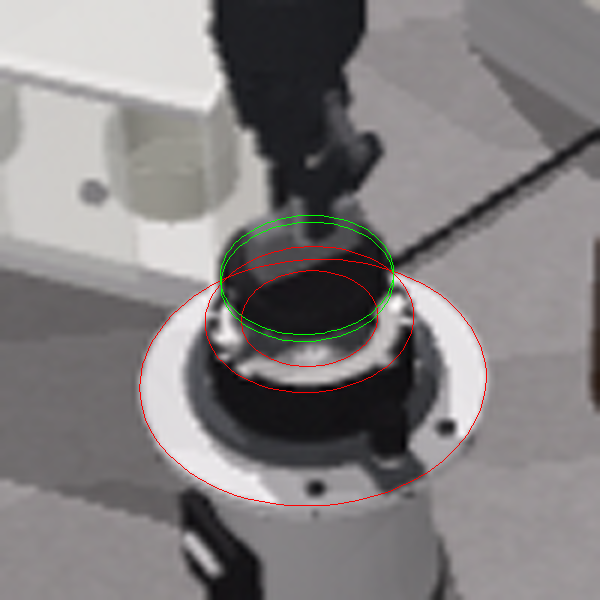

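```bash
python3 -m creep '[[0,[0,-0.1,-0.3],[0,0,0]],[0,[0,0,-0.3],[0,0,0]],[0,[0,0,-0.3],[0,0,0]],[0,[0,0,-0.3],[0,0,0]],[0,[0,0,0],[0,0,0]],[0,[0,0,0],[0,0,0]]]'
python3 - <<'E'
from h import *
o=get_obs();print(o['tcp_pos'],o['ee_rot'],o['wrist_force'],o['moment'],o['grip_width'])
E
```

```text
time_s: 14.1
tcp_pos: [502.4, 77.3, 230.1]
ee_rot: [-3.142, -0.0, 3.032]
wrist_force: [-0.8, 0.2, -1.9]
grip_width: 17.6
[502.40526178  77.31883847 230.05904643] [-3.14152207e+00 -4.86174976e-04  3.03184918e+00] [-0.83653428  0.17114917 -1.85504767] [ 0.02799046 -0.0138883   0.04294889] 17.622080420705547
```

```bash
python3 -m creep '[[0,[0,0,-0.2],[0,0,0]],[0,[0,0,-0.2],[0,0,0]],[0,[0,0,-0.2],[0,0,0]],[0,[0,0,-0.2],[0,0,0]],[0,[0,0,0],[0,0,0]],[0,[0,0,0],[0,0,0]]]'
python3 - <<'E'
from h import *
o=get_obs();print(o['tcp_pos'],o['ee_rot'],o['wrist_force'],o['moment'],o['grip_width'])
E
```

```text
time_s: 14.6
tcp_pos: [502.4, 77.0, 221.9]
ee_rot: [-3.141, -0.001, 3.032]
wrist_force: [0.6, -2.9, -2.3]
grip_width: 17.9
[502.40771474  77.04075163 221.90975861] [-3.14121458e+00 -5.18347965e-04  3.03161898e+00] [ 0.59456628 -2.93148735 -2.27229929] [-0.66033039 -0.17540111 -0.00340363] 17.902151748853463
```

```bash
python3 -m creep '[[0,[0,-0.08,-0.2],[0,0,0]],[0,[0,0,-0.2],[0,0,0]],[0,[0,0,-0.15],[0,0,0]],[0,[0,0,0],[0,0,0]],[0,[0,0,0],[0,0,0]]]'
python3 - <<'E'
from h import *
o=get_obs();print(o['tcp_pos'],o['ee_rot'],o['wrist_force'],o['moment'],o['grip_width'])
p,d=capture('side'); np.savez('side8.npz',p=p,d=d)
a=p[140:240,202:302];cv2.imwrite(f'pics/z15.png',cv2.resize(a,(600,600),interpolation=cv2.INTER_CUBIC)[...,::-1])
E
```

```text
time_s: 15.02
tcp_pos: [502.5, 76.8, 216.7]
ee_rot: [3.141, -0.0, 3.032]
wrist_force: [0.1, -0.2, -1.9]
grip_width: 17.8
[502.45383814  76.82597353 216.71337485] [ 3.14139096e+00 -2.41789794e-04  3.03214108e+00] [ 0.13068391 -0.23306094 -1.91129243] [0.02605459 0.02715609 0.02980073] 17.84838173497192
```

View pics/z15.png

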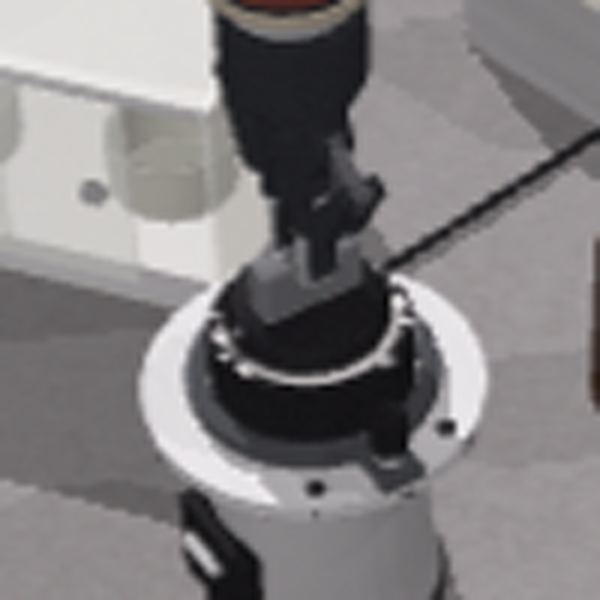

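```bash
python3 -m creep '[[0,[0,0,-0.1],[0,0,0]],[0,[0,0,-0.05],[0,0,0]],[0,[0,0,0],[0,0,0]],[0,[0,0,0],[0,0,0]]]'
python3 - <<'E'
from h import *
o=get_obs();print(o['tcp_pos'],o['ee_rot'],o['wrist_force'],o['moment'],o['grip_width'])
E
```

```text
time_s: 15.4
tcp_pos: [502.8, 77.0, 216.0]
ee_rot: [3.141, 0.001, 3.032]
wrist_force: [-1.8, 1.6, 5.3]
grip_width: 17.9
[502.82728211  77.01369334 215.96001553] [3.14123598e+00 9.12215850e-04 3.03211538e+00] [-1.77850249  1.61639253  5.2981788 ] [ 0.09524976  0.41266502 -0.04654269] 17.875459690062037
```

```bash
python3 -m creep '[[0,[0,0,0],[0,0,-0.062]],[0,[0,0,0],[0,0,-0.062]],[0,[0,0,0],[0,0,-0.062]],[0,[0,0,0],[0,0,-0.062]],[0,[0,0,0],[0,0,0]]]'
python3 - <<'E'
from h import *
o=get_obs();print(o['tcp_pos'],o['ee_rot'],o['wrist_force'],o['moment'],o['grip_width'])
E
```

```text
time_s: 15.82
tcp_pos: [503.4, 75.7, 215.9]
ee_rot: [-3.141, 0.002, 2.78]
wrist_force: [0.9, -3.4, 4.6]
grip_width: 18.1
[503.36698649  75.72447333 215.86219937] [-3.14124236e+00  1.99814989e-03  2.78029015e+00] [ 0.8952451  -3.42947875  4.56814314] [-0.81723671 -0.19192549  0.11854379] 18.09804416246281
```

```bash
python3 -m creep '[[0,[0,0,0],[0,0,-0.062]],[0,[0,0,0],[0,0,-0.062]],[0,[0,0,0],[0,0,-0.062]],[0,[0,0,0],[0,0,-0.062]],[0,[0,0,0],[0,0,-0.062]],[0,[0,0,0],[0,0,-0.062]],[0,[0,0,0],[0,0,0]],[0,[0,0,0],[0,0,0]],[0,[0,0,0],[0,0,0]]]'
python3 - <<'E'
from h import *
o=get_obs();print(o['tcp_pos'],o['ee_rot'],o['wrist_force'],o['moment'],o['grip_width'])
p,d=capture('side'); np.savez('side9.npz',p=p,d=d)
a=cv2.convertScaleAbs(p[155:225,217:287],alpha=1.5);cv2.imwrite(f'pics/z16.png',cv2.resize(a,(600,600),interpolation=cv2.INTER_CUBIC)[...,::-1])
E
```

```text
time_s: 16.57
tcp_pos: [502.9, 75.5, 215.7]
ee_rot: [-3.141, 0.001, 2.413]
wrist_force: [-0.6, -2.1, 5.9]
grip_width: 17.5
[502.86874957  75.50410867 215.70030302] [-3.14095840e+00  1.33691236e-03  2.41330568e+00] [-0.60433241 -2.09471881  5.92794787] [-1.03540323  0.26681513  0.07374737] 17.48537614450572
```

View pics/z16.png

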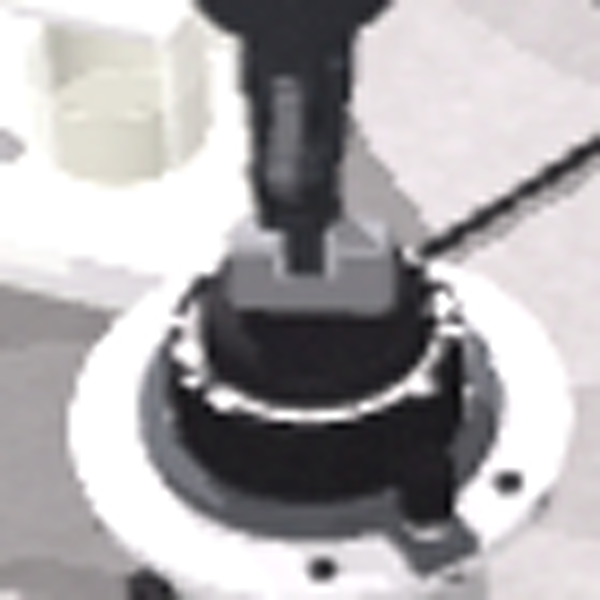

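Run:
```python
from h import *
p=np.load('side9.npz')['p']; S=600/70; c0=np.array([217,155])
a=cv2.resize(cv2.convertScaleAbs(p[155:225,217:287],alpha=1.5),(600,600),interpolation=cv2.INTER_CUBIC)
cx,cy=505.2,79
def px(P): return ((proj('side',P)-c0+.5)*S-.5).round().astype(np.int32)
for dg,col in((0,(255,0,0)),(5,(0,255,0)),(-5,(0,0,255))):
    t=np.radians(-41.8+dg); u=np.array([np.cos(t),np.sin(t)]); v=np.array([-u[1],u[0]])
    q=[np.r_[np.array([cx,cy])+s*30*u+w*10*v,255] for s,w in((1,1),(-1,1),(-1,-1),(1,-1))]
    cv2.polylines(a,[px(np.array(q))],True,col,1)
for ang,col in((0,(255,255,0)),(-35.5,(255,0,255)),(-71,(0,255,255))):
    for k in(0,180):
        t=np.radians(-6.3+ang+k); cv2.circle(a,tuple(int(i) for i in px(np.array([[cx+51.5*np.cos(t),cy+51.5*np.sin(t),207]]))[0]),4,col,1)
cv2.imwrite('pics/z17.png',a[...,::-1])
```

```text
(no output)
```

View pics/z17.png

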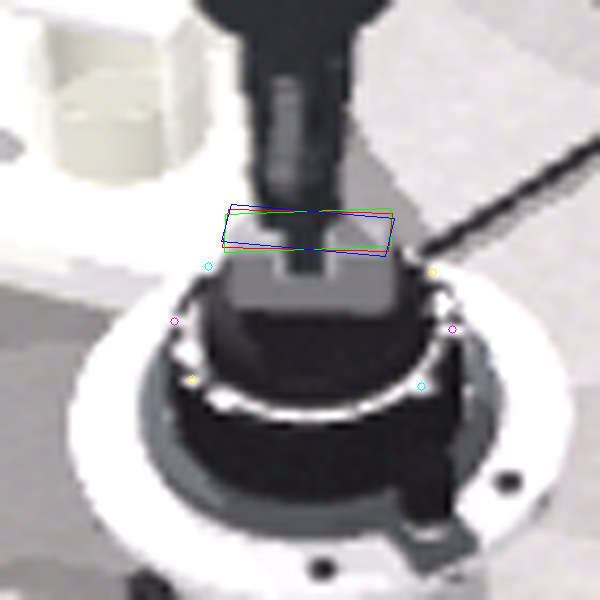

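Run:
```python
from h import *
from scipy.optimize import least_squares
p=np.load('side9.npz')['p'].astype(float).mean(2)
pts=[]
for u in range(245,263):
    col=p[183:196,u]; g=np.diff(col)
    k=np.argmin(g[2:])+2; 
    if 0<k<len(g)-1:
        a,b,c=g[k-1],g[k],g[k+1]; den=a-2*b+c; pts.append((u,183+k+.5+0.5*(a-c)/den, g[k]))
pts=np.array(pts); print(pts.round(2))
m=pts[:,2]<-10; f=np.polyfit(pts[m,0],pts[m,1],1); print('slope img',f, np.std(pts[m,1]-np.polyval(f,pts[m,0])))
for z in(222,225):
  for yaw in range(-50,-30,2):
    t=np.radians(yaw); u=np.array([np.cos(t),np.sin(t)]); v=np.array([-u[1],u[0]])
    q=proj('side',np.array([np.r_[np.array([505.2,79])+s*25*u-10*v,z] for s in(-1,1)])); print(z,yaw,round((q[1,1]-q[0,1])/(q[1,0]-q[0,0]),4))
```

```text
[[245.   190.52 -46.67]
 [246.   190.53 -49.33]
 [247.   190.52 -49.33]
 [248.   190.69 -37.33]
 [249.   190.73 -34.33]
 [250.   190.75 -35.33]
 [251.   190.78 -34.67]
 [252.   190.73 -35.  ]
 [253.   190.81 -33.33]
 [254.   190.79 -34.33]
 [255.   190.75 -33.33]
 [256.   190.74 -33.67]
 [257.   190.78 -33.  ]
 [258.   191.21 -33.33]
 [259.   191.33 -37.67]
 [260.   191.36 -40.67]
 [261.   191.12 -31.  ]
 [262.   190.56 -27.67]]
slope img [3.28816740e-02 1.82480792e+02] 0.191060317249709
222 -50 0.1318
222 -48 0.1063
222 -46 0.0812
222 -44 0.0564
222 -42 0.0318
222 -40 0.0074
222 -38 -0.017
222 -36 -0.0413
222 -34 -0.0656
222 -32 -0.0901
225 -50 0.1315
225 -48 0.1061
225 -46 0.0811
225 -44 0.0563
225 -42 0.0317
225 -40 0.0073
225 -38 -0.017
225 -36 -0.0413
225 -34 -0.0656
225 -32 -0.09
```

The wing measures −42.1° against −41.8° for the pulse bar. One last overall check follows.

```bash
python3 -m creep '[[0,[0,0,0],[0,0,0]],[0,[0,0,0],[0,0,0]],[0,[0,0,0],[0,0,0]],[0,[0,0,0],[0,0,0]]]'
python3 - <<'E'
from h import *
L=[]
for n in('side','top'):
    p,d=capture(n); np.savez(n+'f.npz',p=p,d=d); L.append(cv2.resize(p,(400,300)))
cv2.imwrite('pics/fin.png',np.hstack(L)[...,::-1])
o=get_obs();print(o['tcp_pos'],o['ee_rot'],o['wrist_force'],o['moment'],o['grip_width'])
E
```

```text
time_s: 16.95
tcp_pos: [502.9, 75.5, 215.7]
ee_rot: [-3.141, 0.001, 2.413]
wrist_force: [-0.5, -3.8, 5.4]
grip_width: 17.5
[502.87569877  75.47586486 215.71660295] [-3.14096972e+00  1.32864381e-03  2.41323508e+00] [-0.04804325 -3.06100513  6.02499877] [-1.12187975  0.24655015  0.07984475] 17.89111068839483
```

View pics/fin.png

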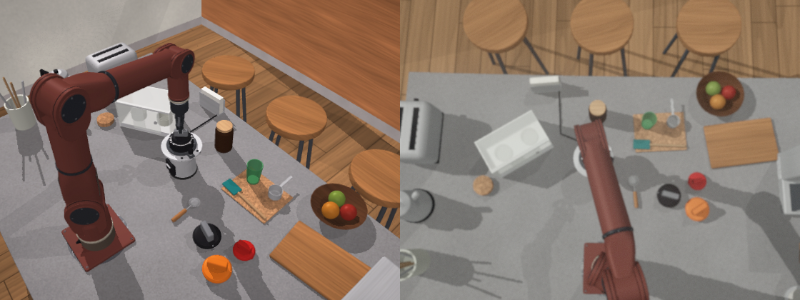

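The final pictures show the lid gripped on the grinder (side view at (182,142)). Everything else is where it was, and the pose holds steady. Handing in.

```bash
python3 -c "
from rig import *
print(job_done())"
```

```text
the job is handed in; nothing more can be done
None
```

I did the whole job in order and handed it in at about 17 s; no verdict was reported.

- **Grind collar:** I lifted the pin by its knob, swung the collar 30° anticlockwise to the middle hole and lowered the pin. With the gripper away, the knob top measured 207 mm, which means the pin is home. The first and last holes were both visible and clear.
- **Lid:** I picked up the smaller black lid and lowered it through the slots until it sat on the rim. The gripper stopped within about 0.3 mm of the expected height, with 5–6 N of contact force. I then turned it 0.62 rad clockwise, and the robot is still gripping it there. The wing measured −42.1° in the picture (gripper −41.7°), against −41.8° for the pulse bar, and the switch pushes back with about 0.08 N m. The pose was steady over the last third of a second.
- **Other objects:** the last pictures show everything else where it was.

**What disagreed:**
- **First grasp missed:** the fingers closed on nothing just above the knob. The pictures put the fingertips about 20 mm higher than the reported tool point, so I corrected the heights by eye and force.
- **Camera offset:** the two cameras differ by about 3 mm in x.
- **Grip width:** it read about 18 mm on the 20 mm parts.
- **Side force:** about 3 N remains on the lid.

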